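Bring the yellow bolt cup to the pick tray and hold the carousel

TASK

Grip the bolt carousel by the black hexagonal handle at its centre and turn it until the yellow cup faces front, squarely in line with the white pick tray, taking a fresh grip on the way if you need one. Finish while still gripping the handle, holding the carousel still there so that bolts can be picked; do not let go at the end. Leave the grey tub, the blue can and the big loose bolt where they are.

Things in the scene. Friction and masses are not known exactly. Their poses are not given: they have to be found in the camera images.
- stand: fixed dark steel foot of the carousel, screwed to the bench, anywhere ahead of the robot and turned by up to 0.6 rad. Origin on the bench, on the carousel's vertical turning axis. Its -x axis points to the front, where a white open pick tray (75 x 120 mm, 35 mm high, 142 to 218 mm from the turning axis) is fixed.
- tray_centre (a point): centre of the white pick tray's mouth, 180 mm in front of the turning axis, 35 mm above the bench
- carousel: aluminium turntable, 270 mm across, its top 37 mm above the bench, carrying six fixed round bolt cups (68 mm across, 68 mm high, rims 105 mm above the bench) evenly spaced with their centres 93 mm from the axis; one cup is yellow, five are orange-red. Origin on the turning axis; its -x axis points at the yellow cup. It turns about the vertical either way without end, with light friction (about 0.15 N m), and stays where it is left.
- yellow_cup (a point): centre of the yellow cup's mouth, 105 mm above the bench, 93 mm from the turning axis
- handle_centre (a point): centre, on the turning axis, of the black hexagonal handle, the place to grip: 155 mm above the bench. The handle is part of the carousel and turns with it; 36 mm across flats, 45 mm high, from 133 to 178 mm above the bench, on a 32 mm post. Its six flats face the six cups, so it is gripped across flats along the line from any cup to the opposite one. Nothing else of the carousel is higher than 105 mm.
- tub_centre (a point): bystander: loose grey open tub of bolts, 130 x 85 mm, 45 mm high, beside the carousel, 215 to 260 mm from its axis, on the left seen from the robot; point 22 mm above its underside
- can_centre (a point): bystander: loose blue can, 66 mm across, 110 mm high, upright, beside the carousel, about 190 to 290 mm from its axis, on the right seen from the robot; point at its centre
- bolt_centre (a point): bystander: loose big steel hexagon bolt with a nut on it, lying down, 86 mm long, head 24 mm across flats, beside the carousel, about 190 to 290 mm from its axis, on the right seen from the robot; point on its shank, 12 mm above the bench

How it is judged:
By the outcome, as a careful person would: the job done as asked, in the order asked, and still so for the second after the job is handed in, while the arm keeps its last pose, push and grip.
It also fails if it takes over 61 s, if anything falls off the work surface, if the arm or the gripper's body presses on something with over 40 N, if the wrist force passes 120 N, or if a joint passes its speed limit or range.

ROBOT

A 7-joint arm with a two-finger parallel gripper is mounted at the origin on the work surface. World frame = base frame: x ahead of the robot, y to its left, z up, the work surface at z = 0. Lengths are in m, angles in degrees, forces in N, time in s.
With the tool pointing down it reaches from about 0.425 to 0.925 m from the base axis. Payload 6.8 kg.
Tool frame: the origin (TCP) lies midway between the tips of the shut fingers; the grasp point (between the pads) lies 19 mm behind it; z points along the fingers, x is the direction in which the jaws open and shut, and the axes are right-handed (so a half turn about z gives the same grasp; the last joint's range is limited). The gripper opens to 85 mm and grips with 20 to 120 N. Pads are 22 mm wide; open, the fingers measure 114 mm over their backs; the gripper's body (76 mm by 85 mm) begins 54 mm behind the grasp point. The pads swing forward as they close: fully open they stand 13 mm farther back than shut.
Start: joints at [-72.599, 27.33, 1.283, 89.118, -0.659, 63.558, -4.761], TCP at [0.27, 0.619, 0.208] pointing down, gripper open.
Joint ranges: [-169.35, 169.35], [-19.33, 120.38], [-80.79, 83.38], [13.8, 139.57], [-78.32, 258.32], [9.67, 109.79], [-169.56, 169.56]. Speed limits (degrees/s): [136.94, 136.94, 180, 180, 180, 180, 180].

INTERFACE

Orientations are given as a 3x3 rotation matrix whose columns are the frame's x, y, z axes.
In Python, from bench import * gives the robot as it stands.
- The arm moves only by the tool carry_out, never from a script. Its argument "rows" is one flat list of numbers, 5 for each row, row after row: the opening, from 0 (shut) to 1 (fully open), then the shift along the tool's x, y, z in m, then the turn about the tool's z in rad. In form: [jaw, tx, ty, tz, twist, jaw, tx, ty, tz, twist, ...]. A call has 1 to 5 rows; each row is the pose to reach, as a shift and turn from the pose commanded when the call began, along the tool's axes at that moment; what a row does not reach only later rows make up. A row lasts 1/10 s, in which the tool goes at most 50 mm and 8.59 degrees, less where a joint would pass 70% of its speed; a pose out of reach is approached as far as the arm can. A call with a gripper value outside its range is refused whole. The fingers move at their own pace and stop on an object; the grip force is fixed at half the most. Time passes only in rows, so rows that repeat a pose let the fingers close. It gives the time, the measured TCP pose, the force and the opening at its end, in the units of the state.
- sense(): the state, without advancing time (a new reading comes with each control period).
- grab_frame(name): name is "side" or "top" or "wrist"; returns a dict with "color" (480x640x3 uint8, red, green, blue), "K" (3x3 intrinsics, pixels), "dist_coeffs" ([k1, k2, p1, p2, k3] as OpenCV has them; the pictures are not rectified), "R" (3x3) and "t" (3): a world point X has camera coordinates R X + t; the wrist camera has in their place "tool_from_camera" (4x4, takes a point from camera to tool coordinates, whose origin is the TCP and whose axes are the tool frame's). Camera axes: x right, y down, z forward; pixel columns grow to the right and rows downward; lengths in m; the calibration is good to about 2 mm. A picture is of the moment at which its call begins: read the wrist's pose just before it. There is no depth.
- sign_off(): hands the job in, once; it reports no verdict.
The state is a dict: "t": time; "q": joint angles; "qvel": joint speeds; "joint_torque": joint torques, N m; "position": TCP position; "tool_rot": TCP orientation; "contact_force": force on the tool from outside, world axes, zero at the start; "ft_torque": the same for the moment, N m; "gripper_width": opening from 0.0 (shut) to 1.0 (fully open).
Only numpy, scipy, OpenCV 4.12 (cv2) and the standard library are available. Lean on these libraries where they do the work, as an engineer would, in place of code of your own. Each camera call takes 0.05 s, during which the arm holds its last target.

## Working session

There is one attempt and no reset: what is moved stays moved. The work goes in short steps, Python scripts to look and compute and a tool call to move; the robot and the scene stay as the last step left them, time stands still between calls to the robot, and variables do not carry over. Pictures are saved under pics/ and viewed, and the job is handed in when it is done.

Besides the shell and the picture viewer there is one more tool, called after "Request:" by a JSON object that holds its "api" and its "payload". carry_out: Moves the arm, as the interface text tells. Its arguments: {"type":"object","properties":{"rows":{"type":"array","items":{"type":"number"}}},"required":["rows"]}

```bash
mkdir -p pics
python3 - <<'E'
from bench import *
import cv2,numpy as np
s=sense(); print(s['t'],s['position'],s['tool_rot'],s['gripper_width'])
for n in ("top","side"):
    f=grab_frame(n); cv2.imwrite(f'pics/{n}0.png',f['color'][:,:,::-1])
    np.savez(f'pics/{n}0.npz',**{k:np.array(v) for k,v in f.items()})
    print(n,f['K'],f['dist_coeffs'],f['R'],f['t'])
E
```

```text
0.0 [0.26992675 0.61799634 0.20720897] [[ 4.00196990e-01  9.16428949e-01 -5.92242314e-04]
 [ 9.16427327e-01 -4.00197401e-01 -1.73066695e-03]
 [-1.82304712e-03  1.49860663e-04 -9.99998327e-01]] 0.998575470218714
top [[463.99776878   0.         312.8719192 ]
 [  0.         463.99776878 252.55036785]
 [  0.           0.           1.        ]] [-0.0631166  0.         0.         0.         0.       ] [[-0.00988805 -0.99993982  0.00475186]
 [-0.98194111  0.008812   -0.18898151]
 [ 0.18892826 -0.0065347  -0.98196915]] [0.02135776 0.56716522 0.84883129]
side [[503.08047821   0.         332.50604044]
 [  0.         503.08047821 234.55543545]
 [  0.           0.           1.        ]] [-0.14310049  0.          0.          0.          0.        ] [[-9.96462358e-01 -8.40365452e-02  7.92613588e-04]
 [-5.66509329e-02  6.64711588e-01 -7.44949110e-01]
 [ 6.20760901e-02 -7.42358649e-01 -6.67120825e-01]] [0.56554412 0.0815207  1.05286551]
```

View pics/top0.png

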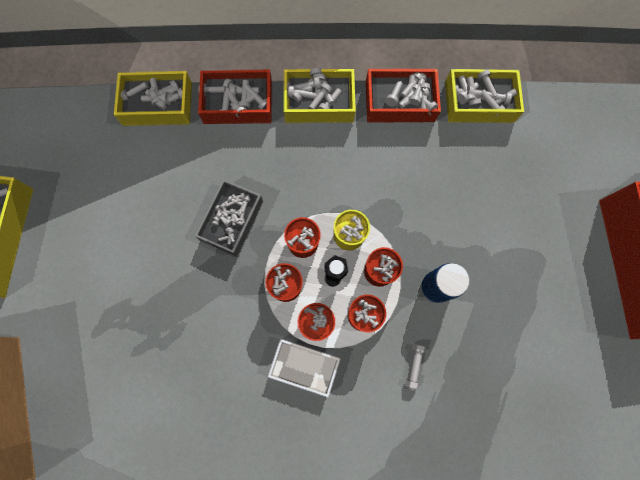

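View pics/side0.png

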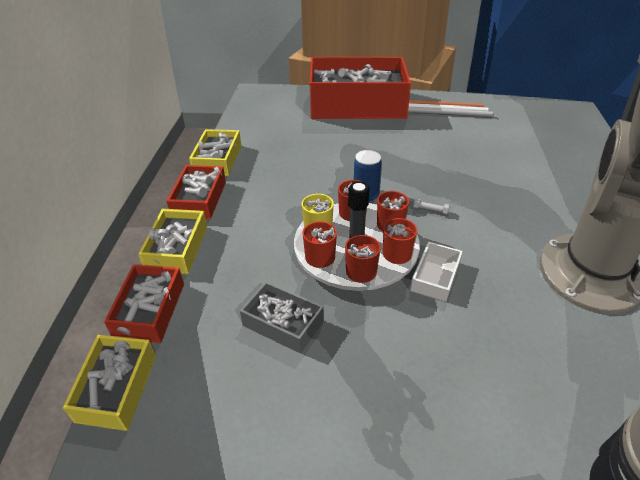

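The top view shows the yellow cup at (351,229), the handle at (336,268), the tray at (304,368), the tub at (230,216), the can at (446,282) and the bolt at (415,368). The yellow cup is near the back, so it needs close to a half turn. Next I'll measure.

```bash
cat > h.py <<'E'
import cv2,numpy as np
def ray(f,uv,z,pose=None):
    uv=np.array(uv,float).reshape(-1,1,2)
    n=cv2.undistortPoints(uv,f['K'],f['dist_coeffs'])[:,0]
    d=np.c_[n,np.ones(len(n))]
    if pose is None:
        R,t=f['R'],f['t']; C=-R.T@t; D=d@R
    else:
        p,Rt=pose; T=f['tool_from_camera']; Rw=Rt@T[:3,:3]; C=p+Rt@T[:3,3]; D=d@Rw.T
    s=(z-C[2])/D[:,2]
    return C+s[:,None]*D
def masks(img):
    hsv=cv2.cvtColor(img,cv2.COLOR_RGB2HSV); H,S,V=cv2.split(hsv)
    red=((H<9)|(H>172))&(S>150)&(V>60); yel=(H>22)&(H<35)&(S>130)&(V>80)
    return red.astype('u1'),yel.astype('u1')
def circ(P):
    A=np.c_[2*P,np.ones(len(P))]; b=(P**2).sum(1); x=np.linalg.lstsq(A,b,rcond=None)[0]
    return x[:2],np.sqrt(x[2]+x[:2]@x[:2])
E
python3 - <<'E'
from h import *
f=dict(np.load('pics/top0.npz')); img=f['color']
red,yel=masks(img)
hs=cv2.cvtColor(img,cv2.COLOR_RGB2HSV)
# white tray + handle top
wh=((hs[...,1]<40)&(hs[...,2]>170)).astype('u1')
cups=[]
for nm,m in(('r',red),('y',yel)):
    c,_=cv2.findContours(m,cv2.RETR_EXTERNAL,cv2.CHAIN_APPROX_NONE)
    for k in c:
        (x,y),r=cv2.minEnclosingCircle(k)
        if not(12<r<30 and 200<y<350 and 250<x<420):continue
        P=ray(f,k[:,0].astype(float),0.105)[:,:2]
        # hull; restrict to far-from-image-centre.. print both
        (cx,cy),rr=cv2.minEnclosingCircle(P.astype('f4')); 
        print(nm,(x,y),r,'fit',circ(P),'mec',(cx,cy),rr); cups.append((nm,cx,cy))
P=np.array([c[1:] for c in cups]); print('axis from cups',P.mean(0),circ(P))
c,_=cv2.findContours(wh,cv2.RETR_EXTERNAL,cv2.CHAIN_APPROX_NONE)
for k in c:
    a=cv2.contourArea(k); (x,y),(w,h),an=cv2.minAreaRect(k)
    if a>80 and 180<y<420: print('wh',a,(x,y),(w,h),an, ray(f,[x,y],.178) if a<500 else [ray(f,[b],.035).round(4) for b in cv2.boxPoints(((x,y),(w,h),an))])
big=cv2.resize(img[170:420,180:480],None,fx=2.6,fy=2.3,interpolation=cv2.INTER_CUBIC); cv2.imwrite('pics/z.png',big[:,:,::-1])
E
```

```text
r (316.0943908691406, 321.3531494140625) 18.764211654663086 fit (array([0.43242539, 0.01181898]), np.float64(0.03223532406819268)) mec (0.4326433837413788, 0.012041051872074604) 0.033394478261470795
r (366.513427734375, 313.1304016113281) 18.94248390197754 fit (array([ 0.44637485, -0.0791373 ]), np.float64(0.03279567493307691)) mec (0.446013867855072, -0.07885126769542694) 0.03426985442638397
r (284.35455322265625, 281.99090576171875) 19.080272674560547 fit (array([0.50396871, 0.06953021]), np.float64(0.03280624491229955)) mec (0.5039905309677124, 0.06840408593416214) 0.03499031439423561
r (383.5815734863281, 265.5090637207031) 18.588640213012695 fit (array([ 0.53247115, -0.11329124]), np.float64(0.03277095502827695)) mec (0.5326414704322815, -0.11305101215839386) 0.03449779003858566
r (302.0, 237.0) 20.025083541870117 fit (array([0.58839526, 0.03582557]), np.float64(0.033999730354481686)) mec (0.5872701406478882, 0.036139413714408875) 0.038002848625183105
y (351.0147399902344, 229.80844116210938) 20.43345069885254 fit (array([ 0.60115593, -0.0540958 ]), np.float64(0.0352062527443788
[... 852 characters left out ...]
3.0) 90.0 [[ 0.51948709 -0.02227249  0.178     ]]
wh 272.5 (275.3000183105469, 253.9000244140625) (10.28591251373291, 44.27414321899414) 26.56505012512207 [[0.54175459 0.07970332 0.178     ]]
wh 2034.5 (363.7184753417969, 297.70294189453125) (63.85801696777344, 133.44842529296875) 30.44357681274414 [array([[0.4018, 0.0377, 0.035 ]]), array([[ 0.6286, -0.0998,  0.035 ]]), array([[ 0.5613, -0.2078,  0.035 ]]), array([[ 0.3398, -0.0667,  0.035 ]])]
wh 1319.0 (309.9944152832031, 272.2000732421875) (29.251256942749023, 128.562255859375) 13.284867286682129 [array([[0.4167, 0.0789, 0.035 ]]), array([[0.6666, 0.0197, 0.035 ]]), array([[ 0.652 , -0.0378,  0.035 ]]), array([[0.4035, 0.0241, 0.035 ]])]
```

View pics/z.png

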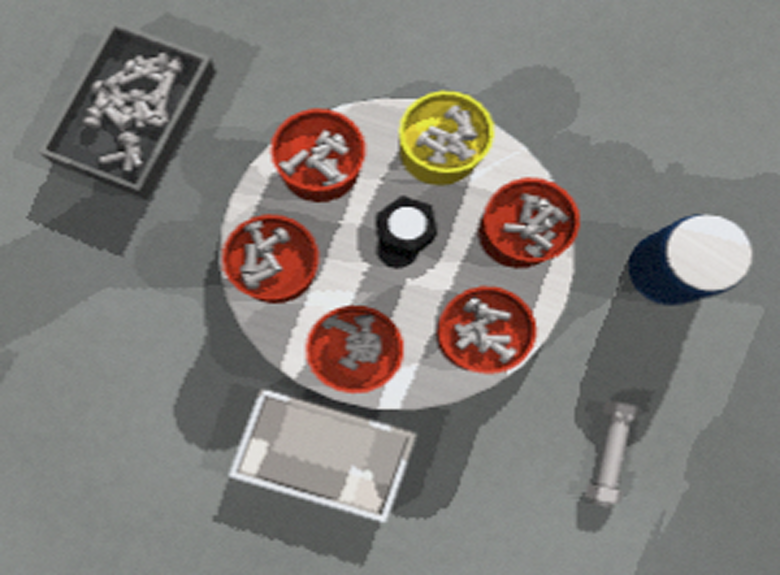

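Measured so far:
- **Axis:** about (0.5175, -0.022).
- **Yellow cup direction:** about -21°.
- **Tray (front) direction:** about 161.3°. The tray's measured distance from the axis is 0.1785, which matches the given 0.180.
- **Turn needed:** about 177.5° clockwise, in one grip if I start with jaw yaw 98.8° and end near -79°.

I'll move over the handle now.

Request:
{"api": "carry_out", "payload": {"rows": [1,-0.02,0.02,-0.02,0,1,-0.05,0.05,-0.04,0,1,-0.08,0.08,-0.05,0,1,-0.11,0.11,-0.05,0,1,-0.14,0.14,-0.05,0]}}

```text
t: 0.6
position: [0.3429, 0.4325, 0.2583]
tool_rot: [[0.4, 0.916, 0.0], [0.916, -0.4, 0.0], [0.0, 0.0, -1.0]]
contact_force: [0.3, -0.5, 0.5]
gripper_width: 0.999
```

Request:
{"api": "carry_out", "payload": {"rows": [1,-0.03,0.03,0,0,1,-0.06,0.06,0,0,1,-0.09,0.09,0,0,1,-0.12,0.12,0,0,1,-0.15,0.15,0,0]}}

```text
t: 1.1
position: [0.42, 0.2349, 0.258]
tool_rot: [[0.4, 0.916, -0.0], [0.916, -0.4, -0.0], [-0.0, -0.0, -1.0]]
contact_force: [0.7, 0.5, -0.6]
gripper_width: 1.001
```

Request:
{"api": "carry_out", "payload": {"rows": [1,-0.03,0.03,0,0,1,-0.06,0.06,0,0,1,-0.09,0.09,0,0,1,-0.12,0.12,0,0,1,-0.14,0.14,0,0]}}

```text
t: 1.6
position: [0.4925, 0.049, 0.2582]
tool_rot: [[0.403, 0.915, 0.0], [0.915, -0.403, -0.001], [-0.001, 0.0, -1.0]]
contact_force: [1.4, 0.1, -0.2]
gripper_width: 1.0
```

Request:
{"api": "carry_out", "payload": {"rows": [1,-0.02,0.02,0,-0.1,1,-0.04,0.04,0,-0.22,1,-0.055,0.053,0,-0.34,1,-0.0575,0.053,0,-0.46,1,-0.0575,0.053,0,-0.565]}}

```text
t: 2.1
position: [0.5173, -0.0228, 0.2578]
tool_rot: [[-0.155, 0.988, -0.001], [0.988, 0.155, -0.0], [-0.0, -0.001, -1.0]]
contact_force: [0.3, -0.7, -0.0]
gripper_width: 0.998
```

Run:
```python
from bench import *
from h import *
s=sense(); f=grab_frame('wrist'); print(s['position'],s['q'])
print(f['tool_from_camera'])
cv2.imwrite('pics/w1.png',f['color'][:,:,::-1]); 
np.savez('pics/w1.npz',p=s['position'],rot=s['tool_rot'],**{k:np.array(v) for k,v in f.items()})
```

```text
[ 0.51730814 -0.02277332  0.25778561] [-23.51447214   9.70270402  21.87679607 108.13379077  -4.02097587
  62.96137978  98.83027707]
[[ 9.99999853e-01  5.16707647e-04  1.64094532e-04  7.33418741e-04]
 [-5.42082990e-04  9.57313849e-01  2.89049997e-01 -7.31874036e-02]
 [-7.73562333e-06 -2.89050044e-01  9.57313988e-01 -1.66309635e-01]
 [ 0.00000000e+00  0.00000000e+00  0.00000000e+00  1.00000000e+00]]
```

View pics/w1.png

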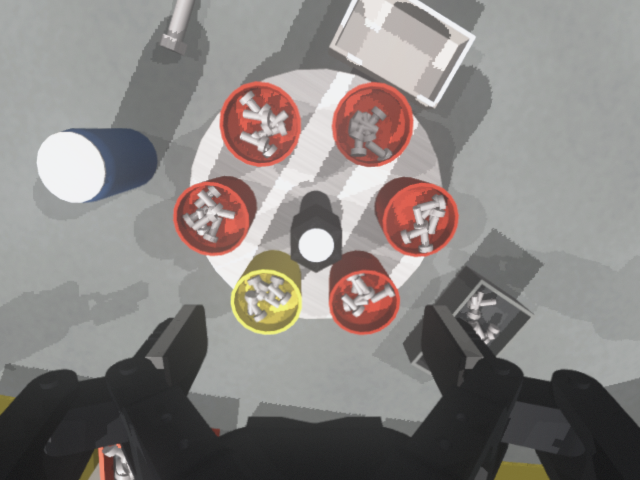

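The wrist view shows the handle top at (316,245) with flats square to the jaws. The side cups are level at (214,216) and (421,217), yellow is at (266,302) and the tray is top right at about (402,50). I'll refine from this view.

```bash
cat >> h.py <<'E'
def cups(f,pose):
    red,yel=masks(f['color']); out=[]
    for nm,m in(('r',red),('y',yel)):
        m=cv2.morphologyEx(m,cv2.MORPH_CLOSE,np.ones((3,3),'u1'))
        for k in cv2.findContours(m,cv2.RETR_EXTERNAL,cv2.CHAIN_APPROX_NONE)[0]:
            if cv2.contourArea(k)<800: continue
            P=ray(f,k[:,0].astype(float),.105,pose)[:,:2]
            for _ in range(8): # trim wall pixels: keep those near circle
                c,r=circ(P); e=np.abs(np.linalg.norm(P-c,axis=1)-r)
                P=P[e<max(.0012,2*np.median(e))]
            c,r=circ(P); out.append((nm,*c,r,len(P)))
    return out
E
python3 - <<'E'
from h import *
for n in('w1','top0'):
    f=dict(np.load(f'pics/{n}.npz')); pose=(f['p'],f['rot']) if 'p' in f else None
    C=[c for c in cups(f,pose) if .03<c[3]<.04 and abs(c[1]-.517)<.13 and abs(c[2]+.022)<.13]
    for c in C: print(c)
    P=np.array([c[1:3] for c in C]); o=P.mean(0) if len(P)==6 else circ(P)[0]; print('axis',o,circ(P))
    ang=np.degrees(np.arctan2(*(P-o).T[::-1])); print(ang)
    ph=np.degrees(np.angle(np.mean(np.exp(1j*np.radians(ang)*6))))/6
    iy=[i for i,c in enumerate(C) if c[0]=='y']; print('phase mod60',ph,'yellow',[ang[i] for i in iy])
    hs=cv2.cvtColor(f['color'],cv2.COLOR_RGB2HSV)
    wh=((hs[...,1]<40)&(hs[...,2]>185)).astype('u1')
    for k in cv2.findContours(wh,cv2.RETR_EXTERNAL,cv2.CHAIN_APPROX_NONE)[0]:
        (x,y),(w,h),a=cv2.minAreaRect(k)
        if cv2.contourArea(k)>100 and max(w,h)<1.2*min(w,h): print('blob',x,y,w,ray(f,[x,y],.178,pose))
E
```

```text
('r', np.float64(0.5926112482587537), np.float64(0.037963844865520235), np.float64(0.03263914632180356), 186)
('r', np.float64(0.5059132021142401), np.float64(0.07162642739126668), np.float64(0.032773525752338835), 205)
('r', np.float64(0.4475404163226567), np.float64(-0.07865868991939681), np.float64(0.03244596030005116), 229)
axis [ 0.52008292 -0.02035623] (array([ 0.52008292, -0.02035623]), np.float64(0.0930676667933925))
[  38.80278324   98.75744007 -141.21113575]
phase mod60 -21.21697080772075 yellow []
blob 399.53369140625 257.9458312988281 46.60927963256836 [[0.52099595 0.03964713 0.178     ]]
blob 316.0 245.0 32.0 [[ 0.52071206 -0.02007423  0.178     ]]
blob 420.10003662109375 233.80001831054688 16.994115829467773 [[0.5014758 0.0498836 0.178    ]]
blob 432.0541076660156 217.58816528320312 28.75804328918457 [[0.48895294 0.055317   0.178     ]]
blob 70.25000762939453 166.75001525878906 74.95331573486328 [[ 0.49213694 -0.19145511  0.178     ]]
('r', np.float64(0.4323943626844226), np.float64(0.011881386017900758), np.float64(0.032252249670125674), 99)
('r', np.float64(0.44645761
[... 201 characters left out ...]
loat64(0.5324987453596485), np.float64(-0.11320368778743573), np.float64(0.03281671801597276), 89)
('r', np.float64(0.5903822442852783), np.float64(0.036999316941254856), np.float64(0.03331440208271896), 48)
('y', np.float64(0.600579587995665), np.float64(-0.05480501356403261), np.float64(0.036663257213760035), 70)
axis [ 0.5177865  -0.02146851] (array([ 0.51747803, -0.02116948]), np.float64(0.09183319689307355))
[ 158.6668716  -140.96490637   98.35657562  -80.88864093   38.84758999
  -21.93210221]
phase mod60 -21.319060714869522 yellow [np.float64(-21.932102214098805)]
blob 452.5 279.5 31.0 [[ 0.49563839 -0.21554483  0.178     ]]
blob 336.5 266.5 13.0 [[ 0.51948709 -0.02227249  0.178     ]]
```

Run:
```python
from h import *
a=np.load('pics/w1.npz')['color'][0:120,310:500]; a=cv2.resize(a,None,fx=4,fy=4,interpolation=cv2.INTER_CUBIC); cv2.imwrite('pics/za.png',a[:,:,::-1])
a=np.load('pics/top0.npz')['color'][330:410,255:355]; a=cv2.resize(a,None,fx=7,fy=7,interpolation=cv2.INTER_CUBIC); cv2.imwrite('pics/zb.png',a[:,:,::-1])
```

```text
(no output)
```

View pics/za.png

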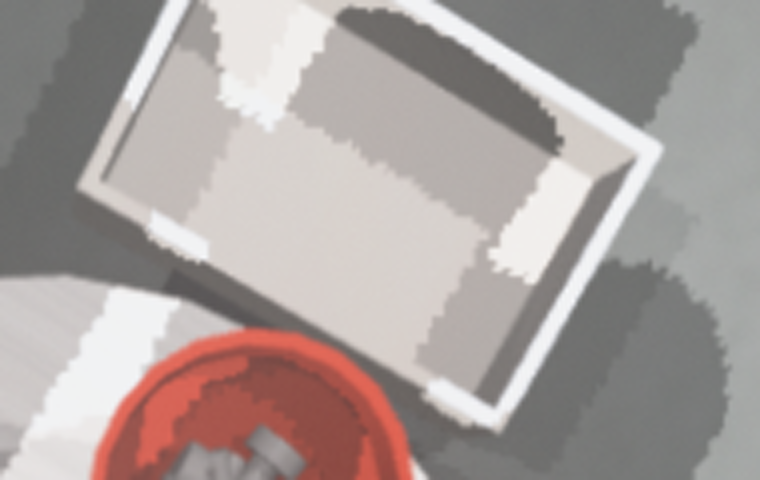

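View pics/zb.png

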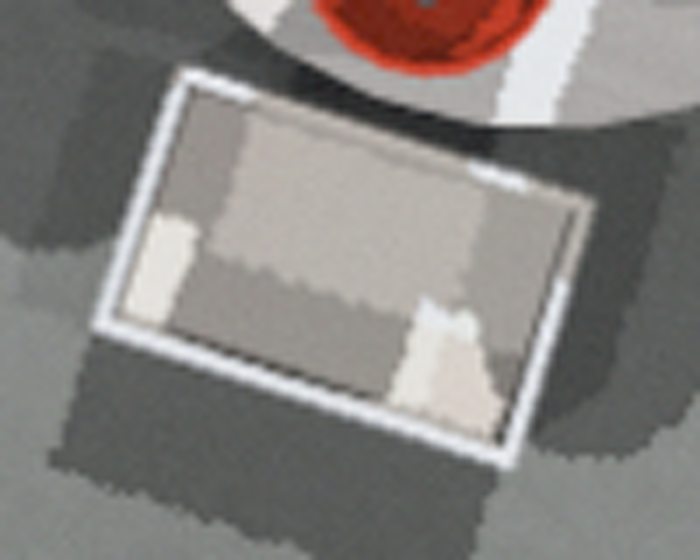

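Run:
```python
from h import *
f=dict(np.load('pics/top0.npz')); q=ray(f,[[280.2,338.9],[339.6,358.5],[327.8,396.1],[268.2,376.4]],.035)[:,:2]
d=lambda a:np.degrees(np.arctan2(a[1],a[0]))%360
c=q.mean(0); print(q.round(4),np.linalg.norm(np.diff(q,axis=0),axis=1),c)
for o in([.5178,-.0215],[.5195,-.0223]): print('dir',d(c-o),np.linalg.norm(c-o))
print('edges',d(q[3]-q[0]),d(q[2]-q[1]),d(q[0]-q[1])+90,d(q[3]-q[2])+90)
f=dict(np.load('pics/w1.npz'));pose=(f['p'],f['rot'])
q=ray(f,[[328.5,46.2],[435,102.8],[475.5,36.6]],.035,pose)[:,:2]
c=(q[0]+q[2])/2; print(q.round(4),np.linalg.norm(np.diff(q,axis=0),axis=1),c)
o=np.array([.5203,-.0202]); print(d(c-o),np.linalg.norm(c-o),d(q[2]-q[1]),d(q[0]-q[1])-90, d(q[1]-q[0])-90)
```

```text
[[ 0.4025  0.0804]
 [ 0.3644 -0.0332]
 [ 0.2949 -0.0096]
 [ 0.3323  0.1031]] [0.11975316 0.07338964 0.11868194] [0.34850874 0.03518167]
dir 161.48855251487052 0.1785282647552963
dir 161.41903692065438 0.18039443523434484
edges 162.0830213807624 161.24962258679207 161.4461898169062 161.63463273215012
[[ 0.3656 -0.0319]
 [ 0.3995  0.0816]
 [ 0.3333  0.1064]] [0.11841713 0.07064219] [0.3494481  0.03724831]
161.41497445139078 0.18025171195305612 159.4754398639033 163.37386751088445 -16.626132489115548
```

The front direction comes out at 161.45° and the yellow cup at -21.25°, so the turn is -177.3°. I'll descend and grip.

Request:
{"api": "carry_out", "payload": {"rows": [1,0.0017,0.0025,0.03,0,1,0.0017,0.0025,0.06,0,1,0.0017,0.0025,0.09,0,1,0.0017,0.0025,0.115,0,1,0.0017,0.0025,0.125,0]}}

```text
t: 2.65
position: [0.518, -0.0193, 0.1308]
tool_rot: [[-0.151, 0.988, -0.004], [0.988, 0.151, -0.001], [0.0, -0.004, -1.0]]
contact_force: [0.1, 0.3, -0.5]
gripper_width: 1.001
```

Request:
{"api": "carry_out", "payload": {"rows": [0.6,0,0,0,0,0.5,0,0,0,0,0.45,0,0,0,0,0.43,0,0,0,0,0.43,0,0,0,0]}}

```text
t: 3.15
position: [0.521, -0.0206, 0.1344]
tool_rot: [[-0.151, 0.988, 0.003], [0.988, 0.151, -0.001], [-0.001, 0.003, -1.0]]
contact_force: [0.8, -5.5, 3.0]
gripper_width: 0.43
```

Request:
{"api": "carry_out", "payload": {"rows": [0.3,0,0,0,0,0.2,0,0,0,0,0,0,0,0,0,0,0,0,0,0,0,0,0,0,0]}}

```text
t: 3.65
position: [0.5211, -0.021, 0.1347]
tool_rot: [[-0.151, 0.989, 0.003], [0.989, 0.151, -0.001], [-0.001, 0.003, -1.0]]
contact_force: [-1.2, -5.0, 8.9]
gripper_width: 0.409
```

Run:
```python
from bench import *
from h import *
s=sense(); print({k:np.round(s[k],4) for k in('t','position','tool_rot','contact_force','ft_torque','gripper_width','q')})
f=grab_frame('wrist'); cv2.imwrite('pics/w2.png',f['color'][:,:,::-1])
s=sense(); print({k:np.round(s[k],4) for k in('contact_force','ft_torque')})
```

```text
{'t': np.float64(3.65), 'position': array([ 0.5211, -0.021 ,  0.1347]), 'tool_rot': array([[-0.1511,  0.9885,  0.0028],
       [ 0.9885,  0.1511, -0.001 ],
       [-0.0014,  0.0027, -1.    ]]), 'contact_force': array([-1.2223, -5.0287,  8.8832]), 'ft_torque': array([-1.2727,  0.1962, -0.0401]), 'gripper_width': np.float64(0.4087), 'q': array([-21.3918,  18.544 ,  20.3784, 115.3943,  -8.5823,  47.3102,
       102.5263])}
{'contact_force': array([-1.4281, -5.0295,  8.7138]), 'ft_torque': array([-1.348 ,  0.1547, -0.037 ])}
```

View pics/w2.png

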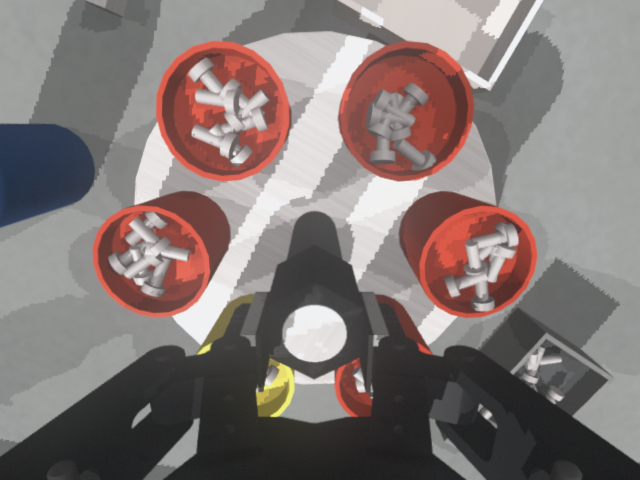

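The grip is square: opening 0.409 is about 35–36 mm, the jaws lie across the flats, and the handle top is at (315,333). Forces are small. I'll turn clockwise now.

Request:
{"api": "carry_out", "payload": {"rows": [0,0,0,0,0.03,0,0,0,0,0.08,0,0,0,0,0.14,0,0,0,0,0.2,0,0,0,0,0.26]}}

```text
t: 4.2
position: [0.5211, -0.0212, 0.1347]
tool_rot: [[0.11, 0.994, 0.003], [0.994, -0.11, -0.001], [-0.001, 0.003, -1.0]]
contact_force: [-0.4, -6.3, 9.0]
gripper_width: 0.408
```

Run:
```python
from bench import *
from h import *
s=sense(); print({k:np.round(s[k],4) for k in('t','position','contact_force','ft_torque','gripper_width','q','qvel')})
```

```text
{'t': np.float64(4.2), 'position': array([ 0.5211, -0.0212,  0.1347]), 'contact_force': array([-0.3973, -6.2675,  9.0259]), 'ft_torque': array([-1.5335,  0.2256,  0.1946]), 'gripper_width': np.float64(0.408), 'q': array([-24.0409,  18.8501,  23.6856, 115.5569, -10.0452,  47.3602,
        89.0146]), 'qvel': array([ -6.0668,   0.771 ,   7.6509,   0.3649,  -3.4328,   0.2014,
       -30.5314])}
```

Good. I'll keep turning at 0.1 rad per row.

Request:
{"api": "carry_out", "payload": {"rows": [0,0,0,0,0.08,0,0,0,0,0.17,0,0,0,0,0.26,0,0,0,0,0.35,0,0,0,0,0.44]}}

```text
t: 4.7
position: [0.5209, -0.0216, 0.1347]
tool_rot: [[0.524, 0.852, 0.003], [0.852, -0.524, -0.002], [-0.0, 0.003, -1.0]]
contact_force: [-1.2, -7.1, 10.1]
gripper_width: 0.41
```

Request:
{"api": "carry_out", "payload": {"rows": [0,0,0,0,0.09,0,0,0,0,0.18,0,0,0,0,0.27,0,0,0,0,0.36,0,0,0,0,0.45]}}

```text
t: 5.2
position: [0.5206, -0.0219, 0.1347]
tool_rot: [[0.842, 0.539, 0.002], [0.539, -0.842, -0.002], [0.001, 0.003, -1.0]]
contact_force: [-1.5, -7.8, 11.4]
gripper_width: 0.406
```

Run:
```python
from bench import *
from h import *
s=sense(); print({k:np.round(s[k],4) for k in('t','position','contact_force','ft_torque','gripper_width','q','qvel')})
R=s['tool_rot']; print(np.degrees(np.arctan2(R[1,0],R[0,0])))
f=grab_frame('top'); cv2.imwrite('pics/t2.png',f['color'][:,:,::-1])
```

```text
{'t': np.float64(5.2), 'position': array([ 0.5206, -0.0219,  0.1347]), 'contact_force': array([-1.4922, -7.8428, 11.436 ]), 'ft_torque': array([-1.9043,  0.8513,  0.1925]), 'gripper_width': np.float64(0.4064), 'q': array([-33.3176,  20.5665,  35.6145, 116.1191, -15.8521,  47.9143,
        43.887 ]), 'qvel': array([ -9.5393,   2.3611,  12.6426,   0.7009,  -6.6632,   0.8926,
       -44.502 ])}
32.60349612366146
```

View pics/t2.png

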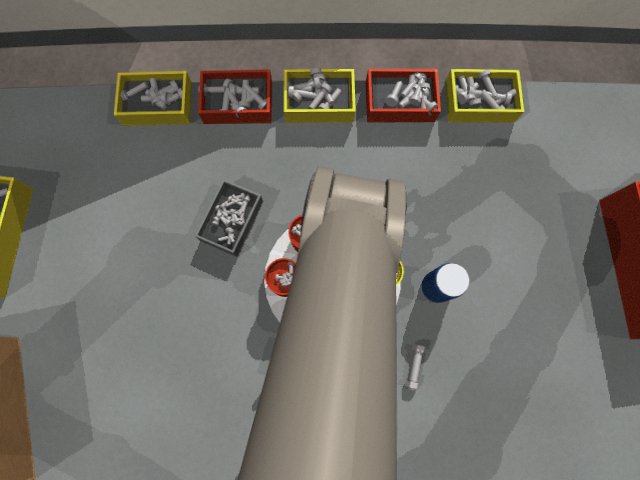

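The arm hides most of the carousel, but the yellow edge shows at (398,271), so it is turning with the grip. I'll continue and watch q3.

Request:
{"api": "carry_out", "payload": {"rows": [0,0,0,0,0.09,0,0,0,0,0.18,0,0,0,0,0.27,0,0,0,0,0.36,0,0,0,0,0.45]}}

```text
t: 5.75
position: [0.5202, -0.0221, 0.1347]
tool_rot: [[0.993, 0.118, 0.001], [0.118, -0.993, -0.002], [0.001, 0.002, -1.0]]
contact_force: [-3.7, -8.0, 14.3]
gripper_width: 0.407
```

Request:
{"api": "carry_out", "payload": {"rows": [0,0,0,0,0.09,0,0,0,0,0.18,0,0,0,0,0.27,0,0,0,0,0.36,0,0,0,0,0.45]}}

```text
t: 6.25
position: [0.5197, -0.022, 0.1347]
tool_rot: [[0.946, -0.325, 0.0], [-0.325, -0.946, -0.001], [0.001, 0.001, -1.0]]
contact_force: [-4.6, -9.3, 16.4]
gripper_width: 0.408
```

Run:
```python
from bench import *
from h import *
s=sense(); print({k:np.round(s[k],4) for k in('t','position','contact_force','ft_torque','gripper_width','q','qvel')})
R=s['tool_rot']; print(np.degrees(np.arctan2(R[1,0],R[0,0])))
f=grab_frame('side'); cv2.imwrite('pics/s2.png',f['color'][:,:,::-1])
```

```text
{'t': np.float64(6.25), 'position': array([ 0.5197, -0.022 ,  0.1347]), 'contact_force': array([-4.6191, -9.3363, 16.3954]), 'ft_torque': array([-1.6369,  1.5826,  0.1927]), 'gripper_width': np.float64(0.4083), 'q': array([-42.8974,  24.0354,  48.8922, 116.6539, -23.7098,  49.4929,
         0.3319]), 'qvel': array([ -9.3531,   4.4809,  13.7325,   0.566 ,  -9.0536,   2.2616,
       -41.9398])}
-18.991237591540507
```

View pics/s2.png

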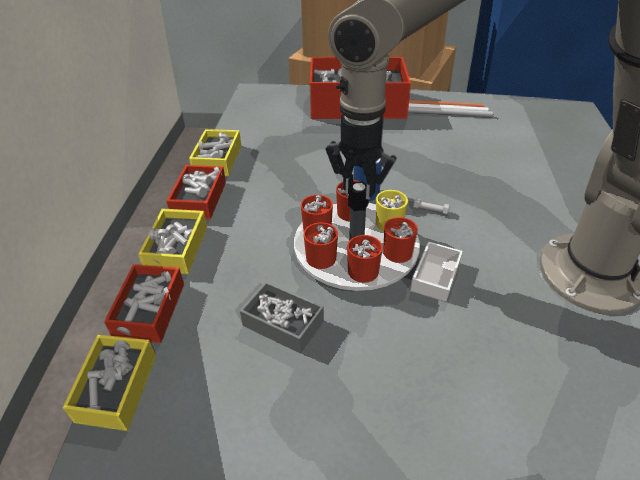

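The side view shows yellow at (392,204), now front-right, and the tub, can and bolt in place. q3 is 49° and should end near 67°, inside its range. About 1.04 rad remains.

Request:
{"api": "carry_out", "payload": {"rows": [0,0,0,0,0.09,0,0,0,0,0.18,0,0,0,0,0.27,0,0,0,0,0.36,0,0,0,0,0.45]}}

```text
t: 6.8
position: [0.5194, -0.0217, 0.1347]
tool_rot: [[0.71, -0.704, -0.0], [-0.704, -0.71, -0.001], [0.0, 0.001, -1.0]]
contact_force: [-8.4, -6.7, 17.8]
gripper_width: 0.406
```

Request:
{"api": "carry_out", "payload": {"rows": [0,0,0,0,0.09,0,0,0,0,0.18,0,0,0,0,0.27,0,0,0,0,0.36,0,0,0,0,0.45]}}

```text
t: 7.3
position: [0.5191, -0.0214, 0.1347]
tool_rot: [[0.333, -0.943, -0.001], [-0.943, -0.333, -0.0], [-0.0, 0.001, -1.0]]
contact_force: [-9.5, -5.4, 18.7]
gripper_width: 0.407
```

Request:
{"api": "carry_out", "payload": {"rows": [0,0,0,0,0.07,0,0,0,0,0.12,0,0,0,0,0.1445,0,0,0,0,0.1445,0,0,0,0,0.1445]}}

```text
t: 7.8
position: [0.5191, -0.0213, 0.1347]
tool_rot: [[0.197, -0.98, -0.001], [-0.98, -0.197, 0.0], [-0.0, 0.001, -1.0]]
contact_force: [-9.2, -4.0, 19.8]
gripper_width: 0.405
```

Run:
```python
from bench import *
from h import *
s=sense(); print({k:np.round(s[k],4) for k in('t','position','contact_force','ft_torque','gripper_width','q','qvel')})
R=s['tool_rot']; print(np.degrees(np.arctan2(R[1,0],R[0,0])))
for n in('side','wrist','top'):
    s=sense();f=grab_frame(n); cv2.imwrite(f'pics/{n}3.png',f['color'][:,:,::-1])
    np.savez(f'pics/{n}3.npz',p=s['position'],rot=s['tool_rot'],**{k:np.array(v) for k,v in f.items()})
```

```text
{'t': np.float64(7.8), 'position': array([ 0.5191, -0.0213,  0.1347]), 'contact_force': array([-9.2005, -4.0015, 19.7588]), 'ft_torque': array([-0.8519,  2.014 , -0.1958]), 'gripper_width': np.float64(0.4051), 'q': array([-52.4086,  31.8823,  64.8216, 117.1001, -36.1657,  54.1114,
       -46.8233]), 'qvel': array([ 0.1155, -0.1667, -0.0338, -0.019 , -0.0272,  0.052 ,  0.0392])}
-78.66540521923385
```

View pics/side3.png

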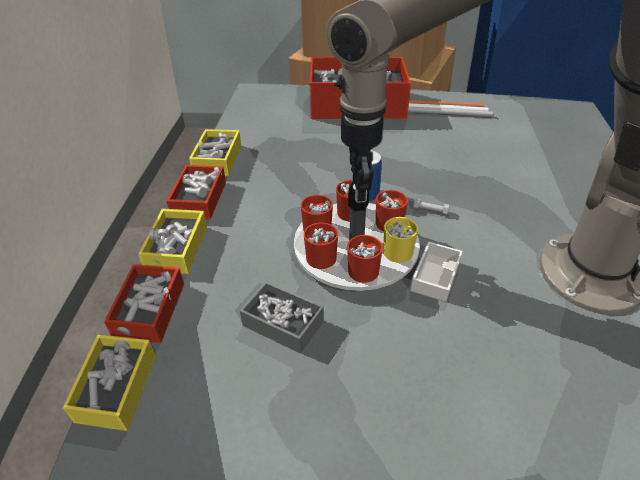

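View pics/wrist3.png

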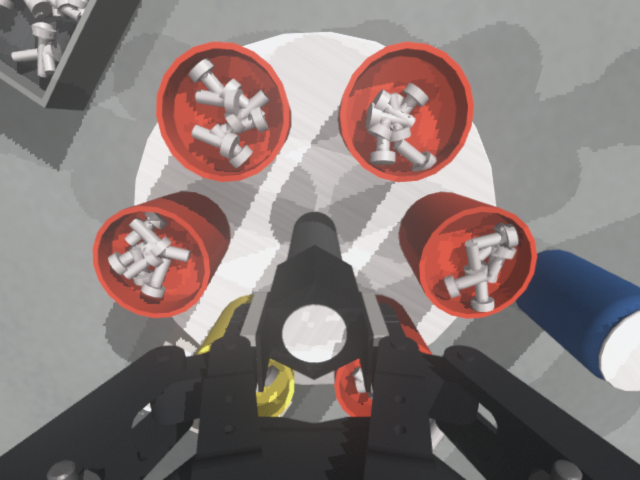

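View pics/top3.png

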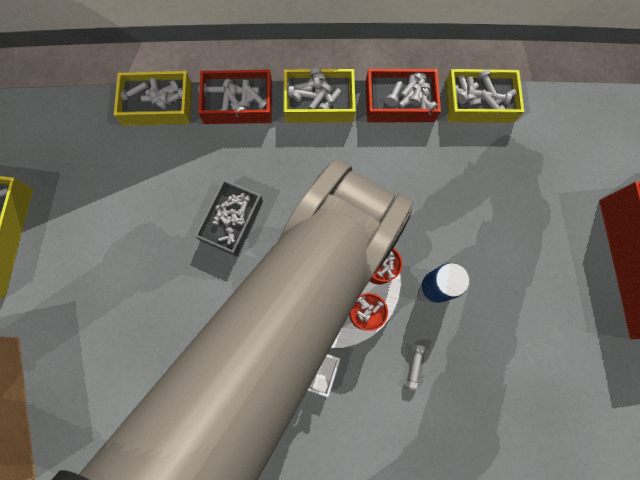

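The yellow cup, at (400,240) in the side view, now faces the tray at (438,268). The wrist view matches the earlier one, so the handle has not slipped in the jaws. I'll check the angle numerically.

Run:
```python
from h import *
for n in('w1','top0','side0','wrist3','side3','top3'):
    f=dict(np.load(f'pics/{n}.npz')); pose=(f['p'],f['rot']) if n[0]=='w' else None
    C=[c for c in cups(f,pose) if .03<c[3]<.038 and abs(c[1]-.517)<.13 and abs(c[2]+.022)<.13 and c[4]>40]
    P=np.array([c[1:3] for c in C]); 
    if len(P)<3: print(n,len(P)); continue
    o=circ(P)[0]; ang=np.degrees(np.arctan2(*(P-o).T[::-1]))
    print(n,[(c[0],round(c[3],4),round(float(a),1)) for c,a in zip(C,ang)],'axis',circ(P),'phase mod60',np.degrees(np.angle(np.mean(np.exp(1j*np.radians(ang)*6))))/6)
a=np.load('pics/side3.npz')['color'][170:310,290:480]; a=cv2.resize(a,None,fx=4,fy=4,interpolation=cv2.INTER_CUBIC); cv2.imwrite('pics/zc.png',a[:,:,::-1])
```

```text
w1 [('r', np.float64(0.0326), 38.8), ('r', np.float64(0.0328), 98.8), ('r', np.float64(0.0324), -141.2)] axis (array([ 0.52008292, -0.02035623]), np.float64(0.0930676667933925)) phase mod60 -21.21697080772075
top0 [('r', np.float64(0.0323), 158.8), ('r', np.float64(0.0327), -140.7), ('r', np.float64(0.0326), 98.2), ('r', np.float64(0.0328), -80.7), ('r', np.float64(0.0333), 38.6), ('y', np.float64(0.0367), -22.0)] axis (array([ 0.51747803, -0.02116948]), np.float64(0.09183319689307355)) phase mod60 -21.319145880218993
side0 0
wrist3 [('r', np.float64(0.0333), 101.3), ('r', np.float64(0.0334), -78.7), ('r', np.float64(0.0321), -18.8), ('r', np.float64(0.033), 41.5)] axis (array([ 0.52035745, -0.02037627]), np.float64(0.09313584845825454)) phase mod60 -18.693399134716024
side3 0
top3 0
```

View pics/zc.png

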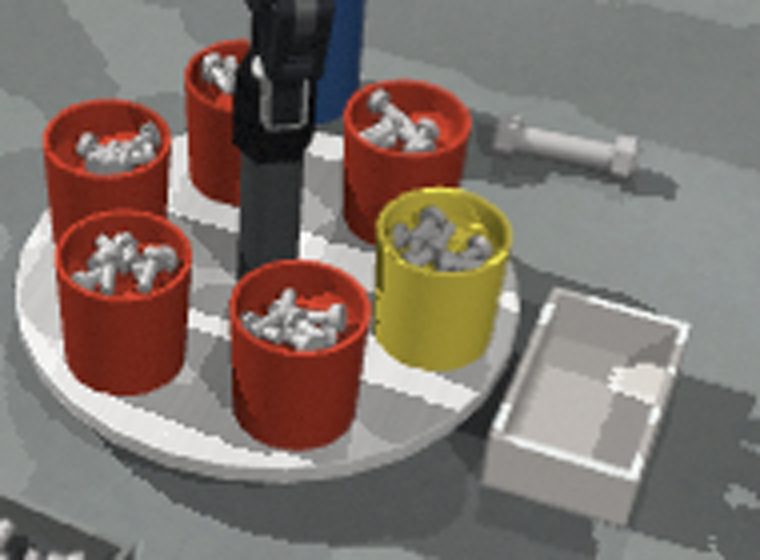

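Run:
```python
from h import *
f=dict(np.load('pics/side3.npz')); d=lambda a:np.degrees(np.arctan2(a[1],a[0]))%360
z=lambda L:np.array(L)/4+[290-.4,170-.4]
q=ray(f,z([[556,289],[690,325],[638,475],[494,434]]),.035)[:,:2]
c=q.mean(0);print(q.round(4),np.linalg.norm(np.diff(q,axis=0),axis=1),c)
y=ray(f,z([[444,240]]),.105)[0,:2]
opp=ray(f,z([[107,152]]),.105)[0,:2]  # red rear-left
rims={'ne':[407,119],'sw':[125,254],'s':[301,308],'nw':[107,143]}
r={k:ray(f,z([v]),.105)[0,:2] for k,v in rims.items()}
o=(r['ne']+r['sw'])/2; print('axis',o,'yellow',y,d(y-o),np.linalg.norm(y-o)); print({k:(d(v-o),np.linalg.norm(v-o)) for k,v in r.items()})
print('tray dir',d(c-o),np.linalg.norm(c-o),'edges',d(q[1]-q[0]),d(q[2]-q[3]),d(q[0]-q[3])+90,d(q[1]-q[2])+90)
```

```text
[[ 0.3631 -0.0289]
 [ 0.2933 -0.0066]
 [ 0.3303  0.1029]
 [ 0.4001  0.0808]] [0.07330248 0.1155528  0.07325841] [0.34671386 0.03702909]
axis [ 0.51781826 -0.01945127] yellow [0.43042464 0.01690403] 157.41293861992762 0.09465385347501062
{'ne': (np.float64(220.96092759512436), np.float64(0.09186988178323573)), 'sw': (np.float64(40.96092759512439), np.float64(0.09186988178323564)), 's': (np.float64(101.27064259913853), np.float64(0.09347103641861751)), 'nw': (np.float64(343.45464235337806), np.float64(0.0914350017026185))}
tray dir 161.73230766738268 0.18018531283265823 edges 162.28213277170147 162.46510651182263 341.3671180947814 341.34323065523705
```

Request:
{"api": "carry_out", "payload": {"rows": [0,0,0,-0.001,0,0,0,0,-0.001,0,0,0,0,-0.001,0,0,0,0,-0.001,0,0,0,0,-0.001,0]}}

```text
t: 8.45
position: [0.5191, -0.0212, 0.1348]
tool_rot: [[0.197, -0.98, -0.001], [-0.98, -0.197, -0.001], [0.001, 0.001, -1.0]]
contact_force: [-3.8, -7.1, 6.5]
gripper_width: 0.407
```

Force is relieved to 6.5 N. My hand-read yellow centre in the side view (157.4°) disagrees with the other cups (161.0–161.3°). I'll recheck with a proper rim fit.

Run:
```python
from bench import *
from h import *
from scipy.optimize import least_squares
for n in('side','wrist'):
    s=sense();f=grab_frame(n); np.savez(f'pics/{n}4.npz',p=s['position'],rot=s['tool_rot'],**{k:np.array(v) for k,v in f.items()})
s=sense(); print(s['t'],s['contact_force'],s['ft_torque'],s['gripper_width'],s['position'])
def side(fn):
    f=dict(np.load(fn)); red,yel=masks(f['color']); out=[]
    for nm,m in(('r',red),('y',yel)):
        m=cv2.morphologyEx(m,cv2.MORPH_CLOSE,np.ones((3,3),'u1'))
        for k in cv2.findContours(m,cv2.RETR_EXTERNAL,cv2.CHAIN_APPROX_NONE)[0]:
            x,y,w,h=cv2.boundingRect(k)
            if not(290<x<430 and 170<y<260 and 28<w<42): continue
            p=k[:,0]; top=np.array([[c,p[p[:,0]==c,1].min()] for c in range(x+3,x+w-3)],float)-[0,.5]
            P=ray(f,top,.105)[:,:2]
            r=least_squares(lambda c:np.linalg.norm(P-c,axis=1)-.034,P.mean(0)+[0,.034],loss='soft_l1',f_scale=.001)
            out.append((nm,r.x,np.sqrt(np.mean(r.fun**2))))
    return out
for fn in('pics/side0.npz','pics/side4.npz'):
    C=side(fn); P=np.array([c[1] for c in C])
    r=least_squares(lambda o:np.linalg.norm(P-o,axis=1)-.093,[.519,-.021],loss='soft_l1',f_scale=.001); o=r.x
    print(fn,o); 
    for c in C: v=c[1]-o; print(c[0],np.degrees(np.arctan2(v[1],v[0])),np.linalg.norm(v),c[2])
f=dict(np.load('pics/wrist4.npz')); C=[c for c in cups(f,(f['p'],f['rot'])) if .03<c[3]<.038 and c[4]>40]
P=np.array([c[1:3] for c in C]); o=circ(P)[0]; print('wrist',o,np.degrees(np.arctan2(*(P-o).T[::-1])))
```

```text
8.55 [-4.45663602 -6.17679657  6.75065016] [-1.02789759  1.02330823 -0.14656846] 0.4057717240937228 [ 0.5190907  -0.02127394  0.13478189]
pics/side0.npz [ 0.51829731 -0.01937344]
r 98.106690251219 0.09244692108403438 0.0008403500554479203
r 39.091539688361806 0.0927851673052697 0.0007046913366768715
r -142.6384181952212 0.09200492859438511 0.015945026979044413
y -21.504577794319474 0.0924215418015708 0.0007596523178883497
pics/side4.npz [ 0.51855318 -0.01939666]
r 100.6245154854236 0.09250394630744714 0.0006764464553216796
r -18.5083415026617 0.0928200933173936 0.011380216299776051
r -138.88649625133215 0.09249739697346188 0.0010392933489875161
y 161.33096916845494 0.09327636620160534 0.0009158572324878068
wrist [ 0.52042499 -0.02041701] [101.30474823 -78.77217053 -18.81959803  41.27872182]
```

The yellow cup is at 161.3° in both views and the tray is at 161.4–161.7°, so they agree to within about 0.4°. The arm is still, the grip holds and forces are low. Handing in.

Run:
```python
from bench import *
s=sense(); print(s['t'],s['contact_force'],s['gripper_width'],abs(s['qvel']).max())
print(sign_off())
```

```text
8.55 [-4.45663602 -6.17679657  6.75065016] 0.4057717240937228 0.12307746293095417
the job is handed in; nothing more can be done
None
```

I gripped the carousel by its hex handle and turned it about 177° clockwise in one grip. The yellow cup now faces the white tray, and I handed the job in at 8.55 s, well inside the 61 s limit, with the handle still held.

- **Alignment:** the yellow cup points at 161.3°, measured from both the side and wrist cameras. The tray direction came out at 161.4–161.7° across three views, so they agree to within about 0.4°.
- **Grip and force:** the jaws stayed at the handle's width, with no sign of slipping. The vertical force crept up to 20 N while turning. I raised the commanded height by 1 mm, which cut it to about 7 N.
- **Bystanders:** the tub, can and bolt look unmoved in the top view taken after the turn. I judged that by eye and did not measure them.
- **Checks that disagreed:** reading the yellow cup's centre by hand in the side view gave 157.4°, but fitting its rim in a fresh side picture gave 161.3°. The cameras also differ by about 2 mm on where the turning axis is, in line with the stated calibration accuracy.

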